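# Flip open the green tea caddy

## Robot

A 7-joint arm with a two-finger parallel gripper is mounted at the origin on the work surface. World frame = base frame: x ahead of the robot, y to its left, z up, the work surface at z = 0. Lengths are in m, angles in rad, forces in N, time in s.
With the tool pointing down it reaches from about 0.425 to 0.875 m from the base axis. Payload 9.9 kg.
Tool frame: the origin (TCP) lies at the very end of the fingers, on their centre line; the grasp point (between the pads) lies 19 mm behind it; z points along the fingers, y is the line along which they close (so a half turn about z gives the same grasp; the last joint's range is limited). The gripper opens to 85 mm and grips with 20 to 120 N. Pads are 22 mm wide; open, the fingers measure 114 mm over their backs; the gripper's body (76 mm by 85 mm) begins 54 mm behind the grasp point. The pads swing forward as they close: fully open they stand 13 mm farther back than shut.
Start: joints at [1.194, 0.576, 0.025, 1.437, -0.015, 1.129, -0.057], TCP at [0.195, -0.646, 0.231] pointing down, gripper open.
Joint ranges: [-2.76, 2.76], [-0.34, 2.15], [-1.52, 1.57], [0.19, 2.46], [-1.09, 4.23], [0.17, 1.99], [-2.82, 2.82]. Speed limits (rad/s): [2.22, 2.22, 3.01, 3.01, 3.14, 3.14, 3.14].

## Interface

Orientations are given as a rotation vector (axis times angle).
In Python, from station import env, capture, camera_model, nets gives the robot as it stands.
- The arm moves only by the tool carry_out, never from a script. Its argument "steps" is one flat list of numbers, 7 for each row, row after row: the closure in counts, from 0 (fully open) to 255 (shut), then the shift along the world's x, y, z in m, then the turn, a rotation vector about the world's x, y, z in degrees. In form: [fingers, dx, dy, dz, rx, ry, rz, fingers, dx, dy, dz, rx, ry, rz, ...]. A call has exactly 10 rows; each row is the pose to reach, as a shift and turn from the pose commanded when the call began; what a row does not reach only later rows make up. A row lasts 1/10 s, in which the tool goes at most 50 mm and 8.59 degrees, less where a joint would pass 70% of its speed; a pose out of reach is approached as far as the arm can. A call with a gripper value outside its range is refused whole. The fingers move at their own pace and stop on an object; the grip force is fixed at half the most. Time passes only in rows, so rows that repeat a pose let the fingers close, or fill a call up. It gives the time, the measured TCP pose, the force, the opening and the grip force at its end, in the units of the state.
- env.state(): the state, without advancing time (a new reading comes with each control period).
- capture(name): name is "scene" or "top" or "wrist"; returns the picture (480x640x3 uint8, red, green, blue); there is no depth.
- camera_model(name): a dict with "intrinsics" (3x3 intrinsics, pixels), "xyz" and "attitude" of the camera in the world; the wrist camera has in their place "tool_from_camera" (4x4, takes a point from camera to tool coordinates, whose origin is the TCP and whose axes are the flange's). Camera axes: x right, y down, z forward; pixel columns grow to the right and rows downward; lengths in m; the calibration is good to about 2 mm. A picture is of the moment at which its call begins: read the wrist's pose just before it. camera_model takes no time and is no camera call.
- env.finish_job(): hands the job in; it is judged then, once.
Trained networks look in the newest picture that a camera, given by its name, has taken for a name from the list of things; names that differ only in an ending like _2 or _b are one class to them, and where a whole thing is asked for, a point or a joint stands for the part that bears it (a point fixed in the world has none). Each returns a list of dicts, best first, with "confidence" (0 to 1); they miss things now and then, are a little off and sometimes report something else, mostly with a low value. They report only what shows in the picture. A call takes as long as a camera call. They do not tell look-alikes from the thing itself.
- nets.find_in(label, camera): "point" ([x, y, z] in m, in world coordinates, good to about 4 mm: the middle of the surface that is visible of it).
- nets.masks_of(label, camera): "pixels" (480x640 bool, what is visible of it).
The state is a dict: "t": time; "joint_positions": joint angles; "joint_velocities": joint speeds; "joint_torque": joint torques, N m; "eef_pos": TCP position; "tcp_rot": TCP orientation; "ft_force": force on the tool from outside, world axes, zero at the start; "wrist_torque": the same for the moment, N m; "opening": opening from 0.0 (shut) to 1.0 (fully open); "gripper_force": force on a finger pad.
Only numpy, scipy, OpenCV 4.12 (cv2) and the standard library are available. Lean on these libraries where they do the work, as an engineer would, in place of code of your own. Each camera call takes 0.05 s, during which the arm holds its last target. There are 200 camera calls.

## Task

Open the tea caddy with the green lid: push its lid up from under the lip at the front and flip it over backwards until it rests fully back and stays open by itself, then take the hand away. Only push with the fingers: do not pinch the lip, do not fling the lid, and do not lift or shove the caddy. Leave the black-lidded caddy shut and everything else on the counter where it stands.

Things in the scene. Friction and masses are not known exactly. Their poses are not given: they have to be found in the camera images.
- green_caddy: Tea caddy with a green lid and a green patch on its front: an open-topped stainless box 120 (depth, x) x 140 (width, y) x 100 mm high, 5 mm walls, about 1.5 kg with its tea sachets, standing loose on the counter. Origin: centre of its underside; its front faces its own -x, which points to the robot's right, give or take 26 deg; z up.
- green_lid (a joint): Hinge of the green lid along the caddy's top rear (+x) edge, rad: 0 shut, grows as the front edge swings up and over backwards, 1.95 resting back against its stop (112 deg). Free hinge, lightly damped: below about 1.57 the lid (120 to 220 g) falls shut by itself, beyond it falls back open and stays.
- green_hinge (a point): Point on the green lid's hinge axis, mid-width, at the lid's underside, 100.5 mm above the caddy's underside; turns with the lid; its y axis is the hinge axis.
- green_lip (a point): Mid-point of the lip's front edge on the green lid, at its underside. The lid is an 8 mm plate, 120 x 144 mm, with a flat lip of the same thickness at the middle of its front, 90 mm wide, jutting 30 mm past the caddy's front wall, open space under it. When shut this point is 150 mm to the caddy's -x of the hinge, 100.5 mm above the counter; it moves with the lid.
- black_caddy: Tea caddy with a black lid and a black patch on its front: an open-topped stainless box 120 (depth, x) x 140 (width, y) x 100 mm high, 5 mm walls, about 1.5 kg with its tea sachets, standing loose on the counter. Origin: centre of its underside; its front faces its own -x, which points to the robot's right, give or take 26 deg; z up.
- black_lid (a joint): Hinge of the black lid along the caddy's top rear (+x) edge, rad: 0 shut, grows as the front edge swings up and over backwards, 1.95 resting back against its stop (112 deg). Free hinge, lightly damped: below about 1.57 the lid (120 to 220 g) falls shut by itself, beyond it falls back open and stays.
- black_hinge (a point): Point on the black lid's hinge axis, mid-width, at the lid's underside, 100.5 mm above the caddy's underside; turns with the lid; its y axis is the hinge axis.
- black_lip (a point): Mid-point of the lip's front edge on the black lid, at its underside. The lid is an 8 mm plate, 120 x 144 mm, with a flat lip of the same thickness at the middle of its front, 90 mm wide, jutting 30 mm past the caddy's front wall, open space under it. When shut this point is 150 mm to the caddy's -x of the hinge, 100.5 mm above the counter; it moves with the lid.
- espresso_cup: Small dark espresso cup, 62 mm across, 60 high. Bystander; origin at the centre of its underside.
- saucer: Cream saucer, 120 mm across, 16 high. Bystander; origin at the centre of its underside.
- tamper: Steel coffee tamper, 58 mm across, 85 high, standing on its foot. Bystander; origin at the centre of its underside.
- milk_jug: Steel milk jug, 84 mm across plus a handle on its +y side reaching 70 mm from the axis, 100 high. Bystander; origin at the centre of its underside.
- sugar_jar: Cream jar with wooden cap, 68 mm across, 110 high. Bystander; origin at the centre of its underside.
- spoon_glass: Glass with spoons in it, 76 mm across, 160 high over the spoons. Bystander; origin at the centre of its underside.
- sweet_bowl: White bowl, 96 mm across, 50 high. Bystander; origin at the centre of its underside.
Not all that is in view belongs to the job. Leave any blue or purple look-alike of the green_caddy alone.

How it is judged:
By the outcome, as a careful person would: the job done as asked, in the order asked, and still so for the second after the job is handed in, with the robot touching nothing.
It also fails if it takes over 42 s, if anything falls off the work surface, if the arm or the gripper's body presses on something with over 40 N, if the wrist force passes 120 N, or if a joint passes its speed limit or range.

## Working session

There is one attempt and no reset: what is moved stays moved. The work goes in short steps, Python scripts to look and compute and a tool call to move; the robot and the scene stay as the last step left them, time stands still between calls to the robot, and variables do not carry over. Pictures are saved under pics/ and viewed, at most 10 in all, crops included, and the job is handed in when it is done.

Besides the shell and the picture viewer there is one more tool, called in YAML: its name, and indented under it one key for each argument. carry_out: Moves the arm, as the interface text tells. Its arguments: {"type":"object","properties":{"steps":{"type":"array"}},"required":["steps"]}

```bash
ls; mkdir -p pics; python3 - <<'E'
from station import env, capture, camera_model, nets
import cv2
s=env.state();print(s['t'],s['eef_pos'],s['tcp_rot'])
for c in ['scene','top']:
    im=capture(c);cv2.imwrite(f'pics/{c}0.png',im[...,::-1]);
    m=camera_model(c);print(c,m)
    for l in ['green_caddy','green_lip','green_hinge','black_caddy','milk_jug','spoon_glass','sugar_jar','tamper','espresso_cup','saucer','sweet_bowl']:
        r=nets.find_in(l,c);print(l,[(round(d['confidence'],2),[round(float(v),3) for v in d['point']]) for d in r[:4]])
print(env.state()['t'])
E
```

```text
pics
0.0 [ 0.19468976 -0.64585434  0.23045398] [-3.10642077e+00 -4.58051614e-01  5.36140217e-04]
scene {'intrinsics': array([[604.91374761,   0.        , 316.20073719],
       [  0.        , 604.91374761, 241.18024704],
       [  0.        ,   0.        ,   1.        ]]), 'xyz': array([ 1.43795664, -0.33144705,  1.15596477]), 'attitude': array([-2.02668092, -1.44991125,  0.56358655])}
green_caddy [(0.92, [0.558, -0.236, 0.108]), (0.8, [0.353, 0.192, 0.107]), (0.72, [0.346, -0.248, 0.107]), (0.66, [0.286, -0.485, 0.108])]
green_lip [(0.83, [0.259, -0.483, 0.109]), (0.74, [0.523, -0.243, 0.104]), (0.58, [0.32, 0.205, 0.108])]
green_hinge [(0.85, [0.253, -0.481, 0.108]), (0.84, [0.325, 0.201, 0.11]), (0.8, [0.308, -0.251, 0.11]), (0.71, [0.555, -0.234, 0.109])]
black_caddy [(0.59, [0.571, 0.216, 0.114])]
milk_jug [(0.75, [0.526, -0.238, 0.111]), (0.56, [0.649, 0.42, 0.062])]
spoon_glass [(0.58, [0.761, -0.233, 0.081]), (0.33, [0.572, 0.215, 0.111])]
sugar_jar [(0.67, [0.4, -0.081, 0.082])]
tamper [(0.95, [0.434, 0.449, 0.033])]
espresso_cup [(0.98, [0.53, -0.05, 0.039])]
saucer [(0.61, 
[... 502 characters left out ...]
ip [(0.93, [0.311, 0.207, 0.108]), (0.87, [0.251, -0.483, 0.11]), (0.8, [0.515, -0.238, 0.113]), (0.77, [0.301, -0.248, 0.107])]
green_hinge [(0.88, [0.305, -0.244, 0.109]), (0.79, [0.311, 0.207, 0.113]), (0.77, [0.245, -0.484, 0.104])]
black_caddy [(0.94, [0.529, 0.225, 0.11]), (0.43, [0.485, -0.472, 0.009])]
milk_jug [(0.88, [0.635, 0.431, 0.051]), (0.48, [0.37, -0.077, 0.109])]
spoon_glass [(0.97, [0.754, -0.233, 0.076])]
sugar_jar [(0.92, [0.37, -0.083, 0.113]), (0.56, [0.526, 0.229, 0.106])]
tamper [(0.95, [0.421, 0.448, 0.027])]
espresso_cup [(0.64, [0.536, -0.05, 0.021])]
saucer [(0.72, [0.488, -0.47, 0.009])]
sweet_bowl [(0.86, [0.763, 0.03, 0.02]), (0.23, [0.514, -0.233, 0.11])]
1.2
```

View pics/scene0.png

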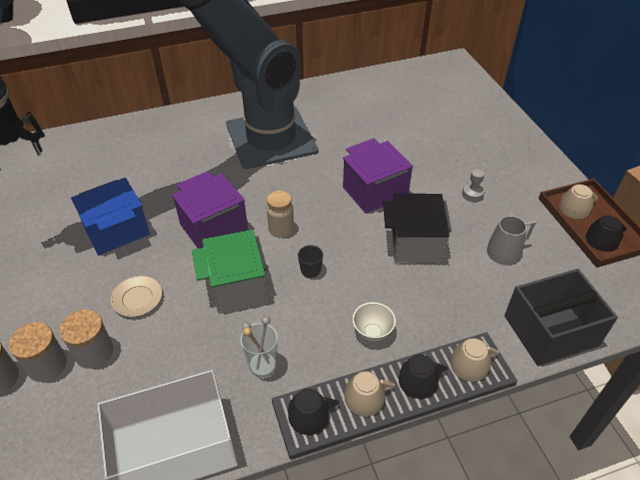

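View pics/top0.png

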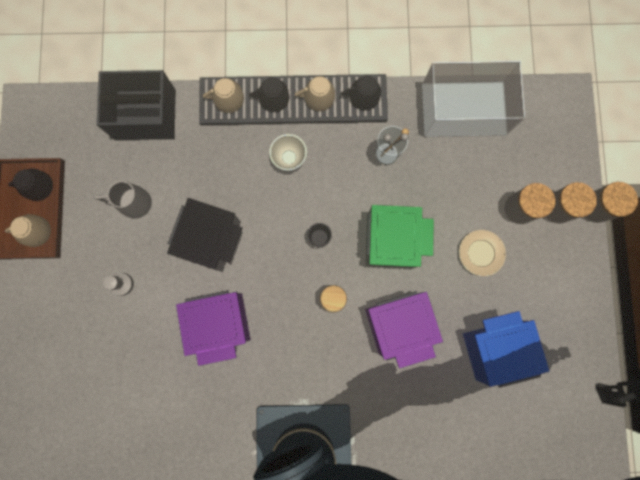

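The green-lid caddy shows in scene at about (235,265) and in top at (400,237), with its lip toward +column (robot's right) at top (427,237). Possible confusions in the top view: purple at (405,328) and (212,327), blue at (508,350), black at (205,235). I choose the only green one. The saucer at top (482,253) is right in front of the lip.

```bash
cat > h.py <<'E'
import numpy as np, cv2
from scipy.spatial.transform import Rotation as R
from station import env, capture, camera_model, nets
def proj(c,P):
    m=camera_model(c);Rm=R.from_rotvec(m['attitude']).as_matrix()
    q=(np.atleast_2d(P)-m['xyz'])@Rm;u=q@m['intrinsics'].T;return u[:,:2]/u[:,2:]
def ray(c,uv,z):
    m=camera_model(c);Rm=R.from_rotvec(m['attitude']).as_matrix()
    uv=np.atleast_2d(uv);d=np.c_[uv,np.ones(len(uv))]@np.linalg.inv(m['intrinsics']).T@Rm.T
    return m['xyz']+d*((z-m['xyz'][2])/d[:,2])[:,None]
def green(im):
    h=cv2.cvtColor(im,cv2.COLOR_RGB2HSV);return cv2.inRange(h,(45,100,40),(85,255,255))
E
python3 - <<'E'
from h import *
from scipy.optimize import minimize
out=np.array([[0,-72],[0,72],[-120,72],[-120,45],[-150,45],[-150,-45],[-120,-45],[-120,-72]])/1000
M={}
for c in ['top','scene']:
    im=capture(c);M[c]=green(im);n,l,st,ce=cv2.connectedComponentsWithStats(M[c]);k=1+st[1:,4].argmax();M[c]=(l==k).astype(np.uint8);print(c,st[k],ce[k])
    x,y,w,h=st[k][:4];cr=im[y-25:y+h+50,x-25:x+w+25,::-1];cv2.imwrite(f'pics/crop_{c}.png',cv2.resize(cr,None,fx=4,fy=4))
def cost(p,cs):
    x,y,a,z=p;t=0
    for c in cs:
        ca,sa=np.cos(a),np.sin(a);P=np.c_[x+out[:,0]*ca-out[:,1]*sa,y+out[:,0]*sa+out[:,1]*ca,np.full(8,z)]
        m=np.zeros((480*4,640*4),np.uint8);cv2.fillPoly(m,[np.round(proj(c,P)*4+1.5).astype(np.int32)],1)
        t+=np.mean(np.abs(cv2.resize(m*255,(640,480),interpolation=cv2.INTER_AREA)/255-M[c]))*1e5
    return t
for cs in [['top'],['scene'],['top','scene']]:
    r=minimize(cost,[0.53,-0.185,1.57,0.1085],args=(cs,),method='Nelder-Mead',options=dict(initial_simplex=np.array([.53,-.185,1.57,.1085])+np.vstack([np.zeros(4),np.diag([.02,.02,.1,.015 if len(cs)>1 else 1e-6])])))
    print(cs,r.x.round(4),r.fun)
E
```

```text
top [ 370  206   63   60 3359] [399.35605835 235.7859482 ]
scene [ 192  230   73   57 2948] [228.39518318 258.44776119]
['top'] [ 0.5243 -0.1697  1.506   0.1085] 55.4406658496732
['scene'] [ 0.53   -0.171   1.5052  0.1085] 25.5859375
['top', 'scene'] [ 0.5248 -0.1706  1.503   0.1021] 71.24438316993464
```

```bash
python3 - <<'E'
import cv2,numpy as np
a,b=[cv2.imread(f'pics/crop_{c}.png') for c in('top','scene')]
h=max(a.shape[0],b.shape[0]);im=np.hstack([cv2.copyMakeBorder(i,0,h-i.shape[0],0,0,0) for i in(a,b)])
s=min(1,800/im.shape[1],600/h);cv2.imwrite('pics/crop.png',cv2.resize(im,None,fx=s,fy=s))
E
```

```text
(no output)
```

View pics/crop.png

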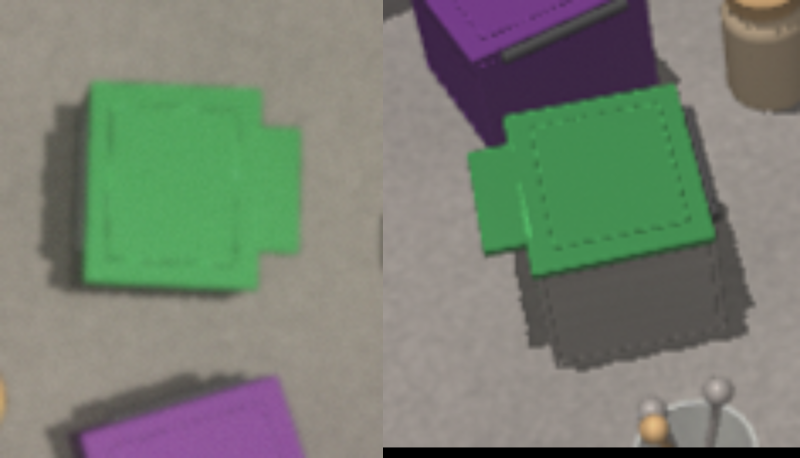

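The crop confirms it: green lid, lip pointing to -y, shut. The fit puts the hinge near (0.526, -0.171) and the lip mid near (0.516, -0.321), with the lid top at about 0.105.

```bash
cat >> h.py <<'E'
A=1.505; H=np.array([0.5265,-0.1705,0.1005]); n=np.array([np.cos(A),np.sin(A),0]); b=np.array([np.sin(A),-np.cos(A),0])
def Rt(a,flip=0,yaw=0):  # tool tilted a deg from down toward n; tool y in vertical plane (flip 0) or along b
    z=R.from_rotvec(np.radians(a)*b).apply([0,0,-1.]); y=np.cross(z,b) if flip==0 else b*flip
    y=y if flip or y@n<0 else -y
    return R.from_rotvec([0,0,np.radians(yaw)])*R.from_matrix(np.c_[np.cross(y,z),y,z])
def turn(Rto,Rfrom=None):
    Rfrom=Rfrom or R.from_rotvec(env.state()['tcp_rot']);return np.degrees((Rto*Rfrom.inv()).as_rotvec()).round(2)
E
python3 - <<'E'
from h import *
for a in(0,30,45,60,70): print(a,[turn(Rt(a,f)) for f in(0,1,-1)])
E
```

```text
0 [array([ -0.  ,  -0.  , -20.55]), array([ 0.  , -0.  , 69.45]), array([  -0.  ,   -0.  , -110.55])]
30 [array([ 29.96,   3.42, -20.08]), array([ 24.95, -19.85,  67.77]), array([  21.85,   27.47, -107.66])]
45 [array([ 44.94,   5.12, -19.48]), array([ 37.37, -29.72,  65.66]), array([  32.63,   41.03, -104.03])]
60 [array([ 59.91,   6.83, -18.63]), array([ 49.72, -39.54,  62.68]), array([ 43.25,  54.38, -98.92])]
70 [array([ 69.88,   7.97, -17.92]), array([ 57.9 , -46.05,  60.18]), array([ 50.2 ,  63.13, -94.67])]
```

carry_out:
  steps: [255, 0.03, 0.02, 0.05, 7, 1, -3, 255, 0.06, 0.04, 0.1, 14, 2, -6, 255, 0.1, 0.06, 0.1, 20, 2, -9, 255, 0.14, 0.08, 0.1, 26, 3, -12, 255, 0.18, 0.1, 0.1, 32, 4, -15, 255, 0.22, 0.13, 0.1, 38, 4, -17, 255, 0.26, 0.16, 0.1, 45, 5, -19.5, 255, 0.29, 0.19, 0.1, 45, 5, -19.5, 255, 0.32, 0.225, 0.1, 45, 5, -19.5, 255, 0.32, 0.225, 0.1, 45, 5, -19.5]

```text
t: 2.3
eef_pos: [0.5164, -0.4198, 0.3304]
tcp_rot: [-2.35, 0.077, -0.036]
ft_force: [0.3, 0.8, 1.0]
opening: -0.0
gripper_force: 0.0
```

```bash
python3 - <<'E'
from h import *
s=env.state();print(s['eef_pos'],R.from_rotvec(s['tcp_rot']).as_matrix().round(2),s['joint_positions'].round(2),s['ft_force'])
E
```

```text
[ 0.51636433 -0.41980276  0.3303914 ] [[ 1.   -0.05  0.05]
 [-0.07 -0.7   0.71]
 [ 0.   -0.71 -0.7 ]] [ 1.11  0.93 -0.72  0.82 -0.15  1.92 -1.14] [0.34617327 0.7839556  1.01921339]
```

carry_out:
  steps: [255, 0, 0.0, -0.02, 4, -0.3, 0, 255, 0, 0.0, -0.04, 8, -0.5, 0, 255, 0, 0.0, -0.06, 12, -0.8, 0, 255, 0, 0.0, -0.08, 15, -1, 0, 255, 0, 0.0, -0.1, 17, -1.1, 0, 255, 0, 0.0, -0.12, 17, -1.1, 0, 255, 0, 0.0, -0.14, 17, -1.1, 0, 255, 0, 0.0, -0.14, 17, -1.1, 0, 255, 0, 0.0, -0.14, 17, -1.1, 0, 255, 0, 0.0, -0.14, 17, -1.1, 0]

```text
t: 3.3
eef_pos: [0.5154, -0.4214, 0.1931]
tcp_rot: [-2.059, 0.068, -0.045]
ft_force: [0.4, 0.5, 0.4]
opening: 0.002
gripper_force: 0.0
```

```bash
python3 - <<'E'
from h import *
s=env.state();M=R.from_rotvec(s['tcp_rot']).as_matrix();print(s['eef_pos'],M.round(2),s['joint_positions'].round(2),s['ft_force'],s['joint_velocities'].round(2))
im=capture('scene');cv2.imwrite('pics/s1.png',im[...,::-1])
E
```

```text
[ 0.51535589 -0.4213621   0.19309558] [[ 1.   -0.03  0.06]
 [-0.07 -0.47  0.88]
 [ 0.   -0.88 -0.47]] [ 1.16  1.19 -0.74  0.84 -0.22  1.89 -1.05] [0.39389398 0.47608794 0.37194157] [-0. -0.  0.  0.  0. -0.  0.]
```

View pics/s1.png

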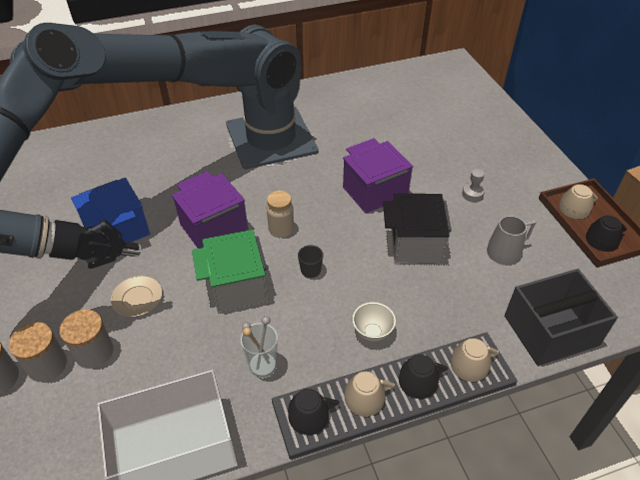

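The picture shows the hand at about (110,243) pointing at the lip (200,262). The three canisters at (85,335), (35,350) and beyond stand near its wrist, so I'll measure the clearance.

```bash
python3 - <<'E'
from h import *
from scipy.optimize import least_squares
# cap centre of nearest canister: scene (84,325), top (537,196..200)
for s,t in(((84,325),(537,199)),((34,338),(578,199))):
    r=least_squares(lambda p:np.r_[proj('scene',p)[0]-s,proj('top',p)[0]-t],[.6,-.58,.1]);print(r.x.round(3),r.fun.round(1))
for a in(58,62):
  print(a,turn(Rt(a)))
s=env.state();print(s['eef_pos'],H-.15*n)
E
```

```text
[ 0.603 -0.571  0.104] [-1.4 -0.3 -1.6 -0.3]
[ 0.601 -0.671  0.103] [-1.3 -0.3 -1.5 -0.2]
58 [-3.95  0.44  0.09]
62 [0.04 0.17 0.1 ]
[ 0.51532593 -0.42140824  0.19309462] [ 0.51663767 -0.32017543  0.1005    ]
```

carry_out:
  steps: [255, 0, 0.01, -0.015, 0, 0, 0, 255, 0, 0.02, -0.03, 0, 0, 0, 255, 0, 0.03, -0.045, 0, 0, 0, 255, 0, 0.04, -0.06, 0, 0, 0, 255, 0, 0.05, -0.075, 0, 0, 0, 255, 0, 0.055, -0.09, 0, 0, 0, 255, 0, 0.06, -0.105, 0, 0, 0, 255, 0, 0.06, -0.118, 0, 0, 0, 255, 0, 0.06, -0.118, 0, 0, 0, 255, 0, 0.06, -0.118, 0, 0, 0]

```text
t: 4.35
eef_pos: [0.5149, -0.3617, 0.0732]
tcp_rot: [-2.057, 0.069, -0.043]
ft_force: [0.1, -0.1, 0.1]
opening: -0.005
gripper_force: 0.0
```

```bash
python3 - <<'E'
from h import *
s=env.state();M=R.from_rotvec(s['tcp_rot']).as_matrix();print(s['eef_pos'],M.round(2).tolist(),s['joint_positions'].round(2),s['ft_force'])
im=capture('scene');cv2.imwrite('pics/s2.png',cv2.resize(im[170:320,60:300,::-1],None,fx=3,fy=3))
im=capture('top');cv2.imwrite('pics/t2.png',cv2.resize(im[170:310,360:600,::-1],None,fx=3,fy=3))
E
```

```text
[ 0.51494738 -0.36166515  0.07322732] [[1.0, -0.03, 0.06], [-0.07, -0.47, 0.88], [0.0, -0.88, -0.47]] [ 1.17  1.25 -0.73  1.09 -0.17  1.62 -0.96] [ 0.13757413 -0.07347607  0.09860453]
```

View pics/s2.png

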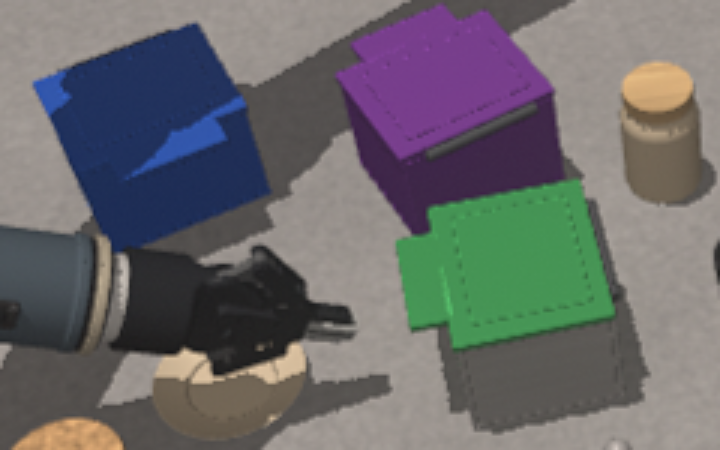

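The fingers sit just in front of and below the lip: fingertip at crop (350,320), lip edge at (405,285). Next I'll compute the slide-in and the arc.

```bash
python3 - <<'E'
from h import *
s=env.state();p0=np.array([.515,-.3617,.0732])
T=np.r_[0:30:3,30:112:4,110,112]
for t in T:
    th=np.radians(t);u=-np.cos(th)*n+np.sin(th)*np.array([0,0,1])
    if t<28: e=H+.15*u; c=e+.019*n-np.array([0,0,.019*.53])
    else: c=H+.129*u
    print(t,(c-.007*n-np.array([0,0,.0128])-p0).round(4))
E
```

```text
0 [0.0024 0.0535 0.0044]
3 [0.0024 0.0537 0.0123]
6 [0.0025 0.0543 0.0201]
9 [0.0025 0.0553 0.0279]
12 [0.0026 0.0568 0.0356]
15 [0.0028 0.0586 0.0433]
18 [0.0029 0.0608 0.0508]
21 [0.0031 0.0634 0.0582]
24 [0.0033 0.0664 0.0654]
27 [0.0035 0.0698 0.0725]
30 [0.0037 0.0727 0.079 ]
34 [0.004  0.0775 0.0866]
38 [0.0044 0.0828 0.0939]
42 [0.0047 0.0886 0.1008]
46 [0.0051 0.0948 0.1073]
50 [0.0056 0.1015 0.1133]
54 [0.0061 0.1086 0.1189]
58 [0.0065 0.116  0.1239]
62 [0.0071 0.1238 0.1284]
66 [0.0076 0.1319 0.1323]
70 [0.0081 0.1402 0.1357]
74 [0.0087 0.1487 0.1385]
78 [0.0093 0.1575 0.1407]
82 [0.0099 0.1663 0.1422]
86 [0.0104 0.1752 0.1432]
90 [0.011  0.1842 0.1435]
94 [0.0116 0.1932 0.1432]
98 [0.0122 0.2021 0.1422]
102 [0.0128 0.211  0.1407]
106 [0.0134 0.2197 0.1385]
110 [0.0139 0.2282 0.1357]
110 [0.0139 0.2282 0.1357]
112 [0.0142 0.2324 0.1341]
```

carry_out:
  steps: [255, 0.002, 0.01, 0, 0, 0, 0, 255, 0.002, 0.02, 0, 0, 0, 0, 255, 0.002, 0.03, 0, 0, 0, 0, 255, 0.002, 0.037, 0, 0, 0, 0, 255, 0.002, 0.044, 0, 0, 0, 0, 255, 0.002, 0.049, 0, 0, 0, 0, 255, 0.002, 0.053, 0, 0, 0, 0, 255, 0.002, 0.053, 0, 0, 0, 0, 255, 0.002, 0.053, 0, 0, 0, 0, 255, 0.002, 0.053, 0, 0, 0, 0]

```text
t: 5.45
eef_pos: [0.5168, -0.3087, 0.0732]
tcp_rot: [-2.057, 0.069, -0.043]
ft_force: [0.2, -0.4, -0.5]
opening: -0.0
gripper_force: 0.0
```

carry_out:
  steps: [255, 0, 0.0005, 0.005, 0, 0, 0, 255, 0, 0.001, 0.012, 0, 0, 0, 255, 0.0005, 0.0015, 0.02, 0, 0, 0, 255, 0.0005, 0.0025, 0.028, 0, 0, 0, 255, 0.0005, 0.004, 0.0355, 0, 0, 0, 255, 0.001, 0.0055, 0.043, 0, 0, 0, 255, 0.001, 0.008, 0.051, 0, 0, 0, 255, 0.001, 0.0105, 0.058, 0, 0, 0, 255, 0.0015, 0.0135, 0.065, 0, 0, 0, 255, 0.0015, 0.017, 0.0725, 0, 0, 0]

```text
t: 6.45
eef_pos: [0.5185, -0.2909, 0.1463]
tcp_rot: [-2.057, 0.069, -0.043]
ft_force: [1.4, -0.4, -1.0]
opening: 0.001
gripper_force: 0.4
```

```bash
python3 - <<'E'
from h import *
s=env.state();print(s['eef_pos'],s['ft_force'],s['wrist_torque'])
im=capture('scene');cv2.imwrite('pics/s3.png',cv2.resize(im[170:320,60:300,::-1],None,fx=3,fy=3))
E
```

```text
[ 0.51848269 -0.29093912  0.1463465 ] [ 1.42043825 -0.40566694 -0.95884223] [-1.14519091  0.08230644 -0.16146895]
```

View pics/s3.png

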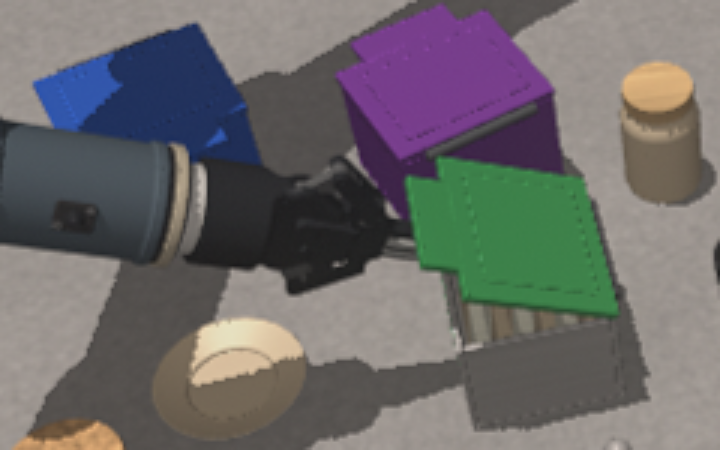

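The lid is up about 25°, resting on the fingers at crop (410,240), and the caddy hasn't moved. Continue.

carry_out:
  steps: [255, 0, 0.003, 0.0065, 0, 0, 0, 255, 0.0005, 0.0075, 0.014, 0, 0, 0, 255, 0.001, 0.013, 0.0215, 0, 0, 0, 255, 0.001, 0.0185, 0.0285, 0, 0, 0, 255, 0.0015, 0.025, 0.035, 0, 0, 0, 255, 0.002, 0.0315, 0.041, 0, 0, 0, 255, 0.0025, 0.0385, 0.0465, 0, 0, 0, 255, 0.003, 0.046, 0.0515, 0, 0, 0, 255, 0.0035, 0.054, 0.056, 0, 0, 0, 255, 0.004, 0.062, 0.06, 0, 0, 0]

```text
t: 7.5
eef_pos: [0.5224, -0.2285, 0.2062]
tcp_rot: [-2.057, 0.069, -0.043]
ft_force: [0.3, -0.6, 0.4]
opening: -0.002
gripper_force: 0.3
```

```bash
python3 - <<'E'
from h import *
s=env.state();print(s['eef_pos'],s['ft_force'],s['joint_positions'].round(2))
im=capture('scene');cv2.imwrite('pics/s4.png',cv2.resize(im[170:320,60:300,::-1],None,fx=3,fy=3))
E
```

```text
[ 0.52237103 -0.22851919  0.20620179] [ 0.28866657 -0.56670334  0.40404778] [ 1.17  1.   -0.82  1.42 -0.3   1.44 -1.06]
```

View pics/s4.png

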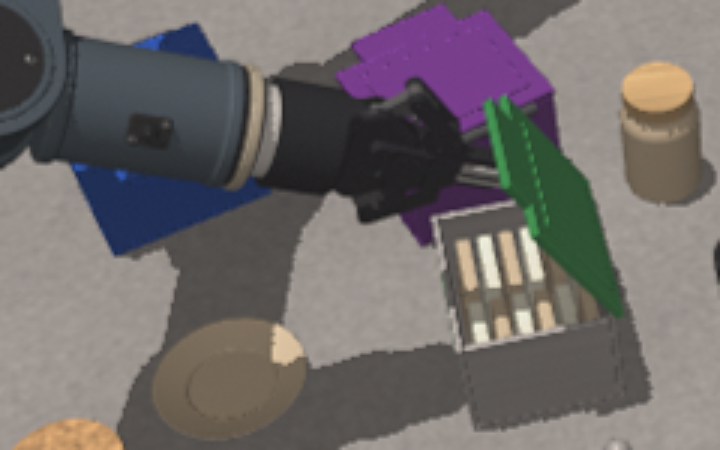

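The lid stands at about 65° on the fingertips (500,180) and the caddy is still in place. Continue slowly past vertical.

carry_out:
  steps: [255, 0.0005, 0.0065, 0.003, 0, 0, 0, 255, 0.001, 0.0125, 0.005, 0, 0, 0, 255, 0.001, 0.0185, 0.0065, 0, 0, 0, 255, 0.0015, 0.025, 0.008, 0, 0, 0, 255, 0.002, 0.0315, 0.0095, 0, 0, 0, 255, 0.0025, 0.038, 0.0105, 0, 0, 0, 255, 0.003, 0.044, 0.011, 0, 0, 0, 255, 0.003, 0.049, 0.011, 0, 0, 0, 255, 0.0035, 0.053, 0.011, 0, 0, 0, 255, 0.0035, 0.057, 0.011, 0, 0, 0]

```text
t: 8.55
eef_pos: [0.5259, -0.172, 0.2167]
tcp_rot: [-2.057, 0.069, -0.043]
ft_force: [0.3, 0.1, 0.2]
opening: -0.001
gripper_force: 0.0
```

carry_out:
  steps: [255, 0.0005, 0.004, 0, 0, 0, 0, 255, 0.0005, 0.008, 0, 0, 0, 0, 255, 0.001, 0.0115, -0.0005, 0, 0, 0, 255, 0.001, 0.015, -0.001, 0, 0, 0, 255, 0.001, 0.0185, -0.0015, 0, 0, 0, 255, 0.0015, 0.022, -0.002, 0, 0, 0, 255, 0.0015, 0.0255, -0.003, 0, 0, 0, 255, 0.002, 0.029, -0.0035, 0, 0, 0, 255, 0.002, 0.032, -0.0045, 0, 0, 0, 255, 0.002, 0.035, -0.0055, 0, 0, 0]

```text
t: 9.55
eef_pos: [0.5278, -0.137, 0.2112]
tcp_rot: [-2.057, 0.069, -0.043]
ft_force: [-0.4, -0.6, -0.1]
opening: -0.0
gripper_force: 0.0
```

```bash
python3 - <<'E'
from h import *
s=env.state();print(s['eef_pos'],s['ft_force'],s['joint_positions'].round(2))
im=capture('scene');cv2.imwrite('pics/s5.png',cv2.resize(im[170:320,60:300,::-1],None,fx=3,fy=3))
E
```

```text
[ 0.52784886 -0.13703549  0.21121773] [-0.44821808 -0.58043963 -0.12644514] [ 1.13  0.94 -0.86  1.6  -0.37  1.26 -1.07]
```

View pics/s5.png

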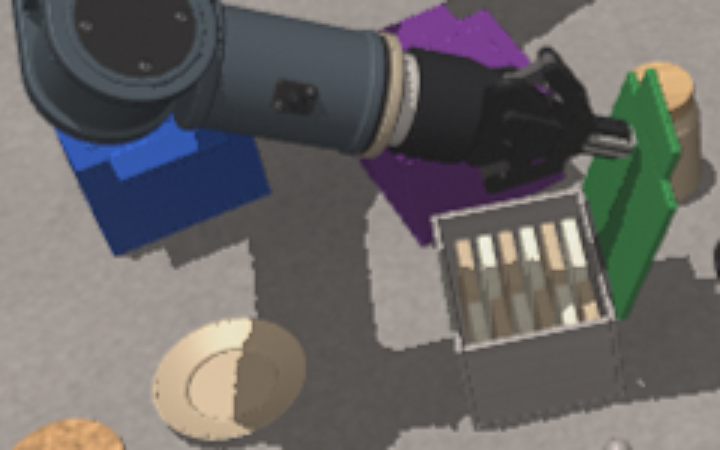

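The lid leans back open at (640,180). Withdraw the hand backwards, slowly at first.

carry_out:
  steps: [255, 0, -0.01, 0.002, 0, 0, 0, 255, -0.001, -0.025, 0.005, 0, 0, 0, 255, -0.002, -0.045, 0.01, 0, 0, 0, 255, -0.004, -0.07, 0.02, 0, 0, 0, 255, -0.006, -0.1, 0.03, 0, 0, 0, 255, -0.008, -0.13, 0.04, 0, 0, 0, 255, -0.01, -0.16, 0.05, 0, 0, 0, 255, -0.012, -0.19, 0.06, 0, 0, 0, 255, -0.013, -0.21, 0.06, 0, 0, 0, 255, -0.013, -0.22, 0.06, 0, 0, 0]

```text
t: 10.6
eef_pos: [0.5142, -0.3605, 0.271]
tcp_rot: [-2.059, 0.073, -0.045]
ft_force: [-0.0, 0.6, -0.3]
opening: -0.0
gripper_force: 0.0
```

```bash
python3 - <<'E'
from h import *
s=env.state();print(s['t'],s['eef_pos'],s['ft_force'])
im=capture('scene');cv2.imwrite('pics/s6.png',im[...,::-1])
m=green(im);n_,l,st,c=cv2.connectedComponentsWithStats(m);k=1+st[1:,4].argmax();m=l==k
t=np.radians(112);u=-np.cos(t)*n+np.sin(t)*np.array([0,0,1]);
for sgn in(-1,1): print(proj('scene',[H+.15*u+sgn*.045*b,H+.12*u+sgn*.072*b,H+sgn*.072*b]).round(0).tolist())
ys,xs=np.nonzero(m);print(xs.min(),xs.max(),ys.min(),ys.max())
E
```

```text
10.6 [ 0.51417231 -0.36049687  0.27096014] [-0.01060315  0.55748817 -0.30786891]
[[275.0, 191.0], [268.0, 193.0], [253.0, 230.0]]
[[284.0, 219.0], [282.0, 239.0], [265.0, 276.0]]
255 286 193 275
```

View pics/s6.png

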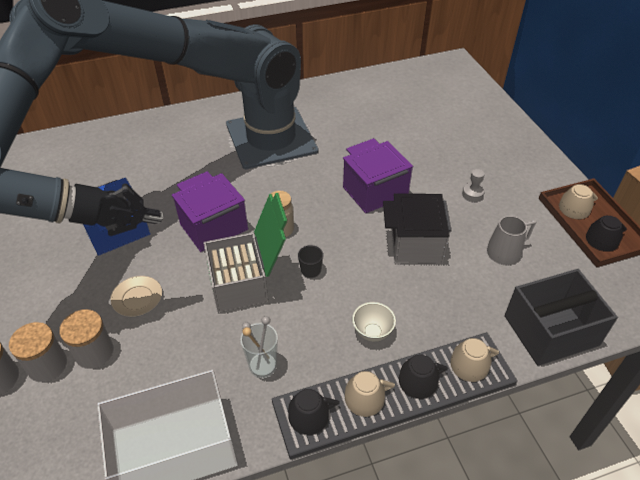

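The lid stands open at (270,232), which matches the predicted 112° outline. The hand is clear at (130,210) and everything else is unmoved.

```bash
python3 -c "
from station import env
print(env.finish_job())"
```

```text
the job is handed in; nothing more can be done
None
```

The green lid is open and resting fully back against its stop, the hand is clear, everything else looks unmoved, and the job was handed in at about 10.7 s.

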